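# Clamp a tin in a one-handed holding board

### The arm

A 6-joint arm with a two-finger parallel gripper is mounted at the origin on a cart in front of the work surface, level with it; the furniture and walls round the work are solid. World frame = base frame: x ahead of the robot, y to its left, z up, the work surface at z = 0. Lengths are in mm, angles in rad, forces in N, time in s.
With the tool pointing down it reaches from about 275 to 750 mm from the base axis. Payload 10.2 kg.
Tool frame: the origin (TCP) lies midway between the tips of the shut fingers; the grasp point (between the pads) lies grip_depth behind it (grip_depth is the distance from the TCP to the grasp point, in mm); z points along the fingers, y is the line along which they close (so a half turn about z gives the same grasp; the last joint's range is limited). The gripper opens to 85 mm and grips with 20 to 120 N. Pads are 22 mm wide; open, the fingers measure 114 mm over their backs; the gripper's body (76 mm by 85 mm) begins 54 mm behind the grasp point. The pads swing forward as they close: fully open they stand 13 mm farther back than shut.
Start: joints at [-1.449, 0.313, 1.498, -0, 1.331, -0.223], TCP at [177.442, -494.111, 231.294] pointing down, gripper open.
Joint ranges: [-2.94, 2.94], [-0.97, 2.17], [0.19, 2.56], [-1.23, 4.37], [0.02, 3.11], [-2.88, 2.88]. Speed limits (rad/s): [2.39, 2.39, 3.01, 3.14, 3.14, 3.14].

### API

Orientations are given as a unit quaternion [w, x, y, z].
In Python, from rig import * gives the robot as it stands.
- The arm moves only by the tool servo_tool, never from a script. Its argument "commands" is a list of rows, each a list of 3 entries, a list of its own where there are three numbers: the gripper command: -1 is fully open, 1 is shut, values between are in proportion, then the shift along the tool's x, y, z in m, then the turn, a rotation vector about the tool's x, y, z in units of 6 degrees (1.0 is 6 degrees). In form: [[grip, [dx, dy, dz], [ax, ay, az]], ...]. A call has 1 to 10 rows; each row shifts and turns the commanded pose from where the row before left it, along the tool's axes as they then stand; what a row does not reach is not made up. A row lasts 1/12 s, in which the tool goes at most 41.7 mm and 7.16 degrees, less where a joint would pass 70% of its speed; a pose out of reach is approached as far as the arm can. A call is refused whole if a number of a shift passes 0.0417 or a number of a turn 1, either way. A call with a gripper value outside its range is refused whole. The fingers move at their own pace and stop on an object; "squeeze" is the grip in N (left out, the last holds). Time passes only in rows, so rows that do not move let the fingers close. It gives the time, the measured TCP pose, the force, the opening and the grip force at its end, in the units of the state.
- sense(): the state, without advancing time (a new reading comes with each control period).
- capture(name): name is "scene" or "top"; returns a dict with "pixels" (400x640x3 uint8, red, green, blue), "z_map" (400x640 float32, mm along the optical axis (not along the pixel's ray), 0 where there is no reading), "fx", "fy", "cx", "cy" (pixels), "distortion" ([k1, k2, p1, p2, k3] as OpenCV has them; the pictures are not rectified), "rvec" (rotation vector, rad) and "tvec" (3), from world to camera coordinates, as OpenCV has them. Camera axes: x right, y down, z forward; pixel columns grow to the right and rows downward; lengths in mm; the calibration is good to about 2 mm. A picture is of the moment at which its call begins.
- finish_job(): hands the job in; it is judged then, once.
The state is a dict: "time_s": time; "joints": joint angles; "dq": joint speeds; "tau": joint torques, N m; "eef_pos": TCP position; "ee_rot": TCP orientation; "force": force on the tool from outside, world axes, zero at the start; "wrist_torque": the same for the moment, N m; "grip_width": opening from 0.0 (shut) to 1.0 (fully open); "grip_force": force on a finger pad.
Only numpy, scipy, OpenCV 4.12 (cv2) and the standard library are available. Lean on these libraries where they do the work, as an engineer would, in place of code of your own. Each camera call takes 0.05 s, during which the arm holds its last target. There are 200 camera calls.

### The job

Clamp the tin that stands on the wooden holding board in the board's jaws so that its ring pull can be opened with one hand. Press the orange release pad of the sliding jaw down and, keeping it pressed, push the jaw back along its bar as far as it goes; then push the tin across the board in between the jaws until it meets the bar, and push the sliding jaw up against the tin until the tin is held snugly between both jaws. Only touch and push with the fingers: the tin must stay standing on the board and not be picked up, and the other things on and around the board stay where they are.

Things in the scene. Friction and masses are not known exactly. Their poses are not given: they have to be found in the camera images.
- holding_board: Wooden one-handed holding board, fixed on suction feet: 270 mm deep (x), 310 mm wide (y), flat top 18 mm above the worktop. Origin: centre of its underside; at yaw 0 x points away from the robot, y left, z up. Grey jaw arms with black rubber faces reach from the bar towards the robot, to x = +2 mm, 3 to 36 mm above the board, 16 mm thick: fixed jaw right (-y), sliding jaw left.
- bar_front (a point): On the front face of the toothed steel bar, level with the middle of the board's width; the bar runs along the board's y near its far edge. The face is 89 mm from the board's origin along x and spans 8 to 20 mm above the board (bar 22 mm wide, teeth on it up to 23.5 mm, end blocks up to 26 mm). The tin is to meet this face. Axes as the board's.
- sliding_jaw (a joint): Opening of the sliding jaw along the bar, m: 0 to 0.095, growing towards the board's +y. Gap between the jaw faces = 20 mm + this value; the tin needs 75.4 mm. Friction about 2 N. A ratchet (6 mm teeth) lets it be pushed closed (-y, about 4 to 7 N) at any time, but blocks opening unless the release pad is held down. It stays where it is left.
- release_lever (a joint): Angle of the orange release lever, rad: 0 at rest, 0.24 fully pressed; the ratchet is free from 0.15 on. A spring returns it: about 4 N on the pad holds it fully down.
- jaw_face (a point): Centre of the sliding jaw's rubber face (square to the board's y), 43 mm in front of the bar's front face and 20 mm above the board; moves with the jaw; axes as the board's.
- fixed_face (a point): Centre of the fixed jaw's rubber face (at y = -95 mm of the board, looking to +y), 43 mm in front of the bar's front face, 20 mm above the board; axes as the board's.
- housing_front (a point): On the sliding jaw's carriage, over the bar's axis, 40 mm above the board: foot of the upright wall of the grey housing that looks to -y, towards the jaws. The wall is 44 mm wide (x), its top 62 mm above the board. A finger standing on the orange pad in front of it can push the carriage to +y against it. Moves with the jaw; axes as the board's.
- release_pad (a point): Middle of the top of the orange pad, 20 mm from the housing's wall towards -y. The pad is 34 mm wide (x) and reaches 2 to 38 mm from the wall. At rest it slopes up from about 45 mm above the board at the wall to 53 mm at its free end; fully pressed it is nearly level, about 40 mm above the board. Moves with the lever.
- housing_end (a point): Centre of the outer end face of the housing (looking to +y), over the bar's axis (11 mm behind the bar's front face), 48 mm above the board; the face is 44 mm wide (x) and reaches 62 mm above the board. Push here towards -y to close the jaw. 132 mm from the fixed jaw's face along y when joint sliding_jaw is 0. Moves with the jaw; axes as the board's.
- tin_center (a point): Centre (half-way up) of the food tin with a ring-pull lid: 75 mm in diameter, 58 mm high, about 0.18 to 0.36 kg, standing loose on the board in front of the jaws. Its centre is 37.7 mm from a jaw face or from the bar when it touches.
- tin: The same tin; origin at the centre of its underside.
- garlic: White garlic bulb, 60 mm wide and 58 mm high, loose on the left front of the board; leave it alone. Origin: centre of its underside.
- coffee_mug: Green and white mug, 86 mm across and 88 mm high, right of the board at the back; leave it alone. Origin: centre of its underside.
- spice_jar: Spice jar with a dark cap, 45 mm in diameter, 105 mm high, left of the board at the back; leave it alone. Origin: centre of its underside.
- onion: Brown onion, 82 mm wide and 94 mm high, to the right of the board; leave it alone. Origin: centre of its underside.
- egg_timer: Red and white egg timer, 63 mm in diameter, 67 mm high, to the left of the board; leave it alone. Origin: centre of its underside.
Things that resemble listed ones, but are neither listed nor needed, are in the scene too. What is shaped like the tin but black or purple is not meant.

How it is judged:
By the outcome, as a careful person would: the job done as asked, in the order asked, and still so for the second after the job is handed in, with the robot touching nothing.
It also fails if it takes over 54 s, if anything falls off the work surface, if the arm or the gripper's body presses on something with over 40 N, if the wrist force passes 120 N, or if a joint passes its speed limit or range.

## Working session

There is one attempt and no reset: what is moved stays moved. The work goes in short steps, Python scripts to look and compute and a tool call to move; the robot and the scene stay as the last step left them, time stands still between calls to the robot, and variables do not carry over. Pictures are saved under pics/ and viewed, at most 10 in all, crops included, and the job is handed in when it is done.

Besides the shell and the picture viewer there is one more tool, called as a command line: name --argument value ..., lists and objects as JSON in quotes. servo_tool: Moves the arm, as the interface text tells. Its arguments: {"type":"object","properties":{"commands":{"type":"array"},"squeeze":{"type":"number"}},"required":["commands"]}

```bash
mkdir -p pics
cat > h.py <<'E'
from rig import *
import numpy as np, cv2
def snap(n):
    c=capture(n); np.savez(''+n+'.npz',**{k:np.array(v) for k,v in c.items()}); return c
def load(n): return dict(np.load(''+n+'.npz'))
def world(c,u,v,z=None):
    K=np.array([[c['fx'],0,c['cx']],[0,c['fy'],c['cy']],[0,0,1.]],float)
    p=cv2.undistortPoints(np.array([[[u,v]]],float),K,np.array(c['distortion'],float))[0,0]
    R=cv2.Rodrigues(np.array(c['rvec'],float))[0]; t=np.array(c['tvec'],float).ravel()
    d=np.array([p[0],p[1],1.])
    if z is None:
        zz=c['z_map'][int(round(v)),int(round(u))]; return R.T@(d*zz-t)
    o=-R.T@t; w=R.T@d; return o+w*(z-o[2])/w[2]
def save(c,f,crop=None,s=1):
    im=cv2.cvtColor(np.array(c['pixels']),cv2.COLOR_RGB2BGR)
    if crop: im=im[crop[1]:crop[3],crop[0]:crop[2]]
    cv2.imwrite('pics/'+f,cv2.resize(im,None,fx=s,fy=s,interpolation=cv2.INTER_CUBIC))
E
python3 - <<'E'
from h import *
for n in('scene','top'): save(snap(n),n+'0.png',s=1.25)
s=sense();print(s)
E
```

```text
{'time_s': 0.1, 'joints': array([-1.44939673e+00,  3.13370796e-01,  1.49835881e+00, -1.17675401e-05,
        1.33098303e+00, -2.23392630e-01]), 'dq': array([ 0.00109801,  0.00023393, -0.00234055,  0.00059599, -0.00127118,
        0.00157293]), 'tau': array([ 3.16029182e-03, -4.12897968e+01, -2.60140318e+01, -1.58653834e-04,
        3.01613989e-03, -1.88382387e-05]), 'eef_pos': array([ 177.41189999, -493.87519936,  230.80506146]), 'ee_rot': array([-5.59556641e-04,  9.85176163e-01,  1.71544787e-01,  2.28381568e-05]), 'force': array([-0.63169379,  0.2039133 ,  0.16758553]), 'wrist_torque': array([ 0.00524402, -0.05114037, -0.01779097]), 'grip_force': 0.0, 'grip_width': 0.9994667693747665}
```

View pics/top0.png

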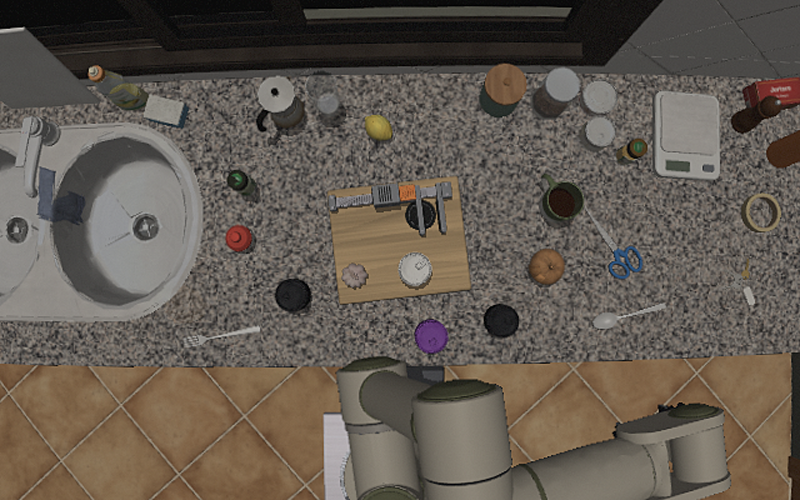

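View pics/scene0.png

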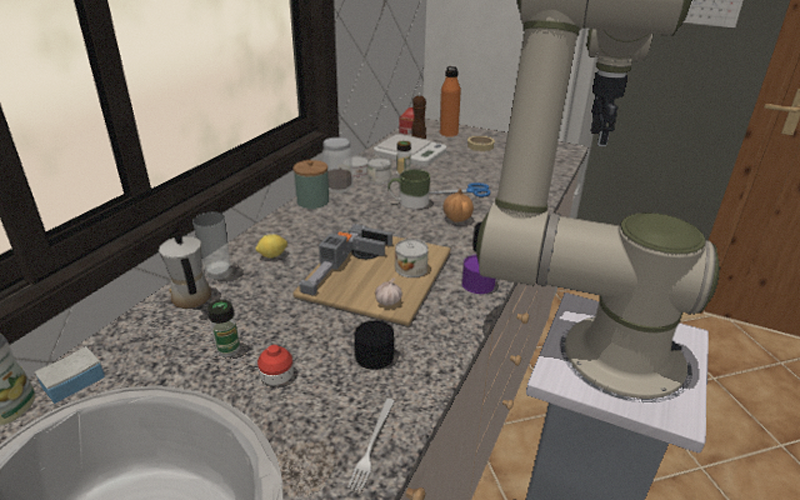

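The top picture shows the board spanning (330..470, 178..303). The silver tin is at (415,270) and the garlic at (355,276). The carriage is at (385–415,193) and the jaws at (422–442,210), with a dark round thing at (420,213).

The tin-shaped things are black at (293,294), black at (501,320), purple at (431,336) and silver at (415,270). Only the silver one stands on the board and has the right colour. I'll confirm that in a crop.

Run:
```python
from h import *
c=load('top'); save(c,'crop1.png',(255,135,385,250),5)
```

```text
(no output)
```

View pics/crop1.png

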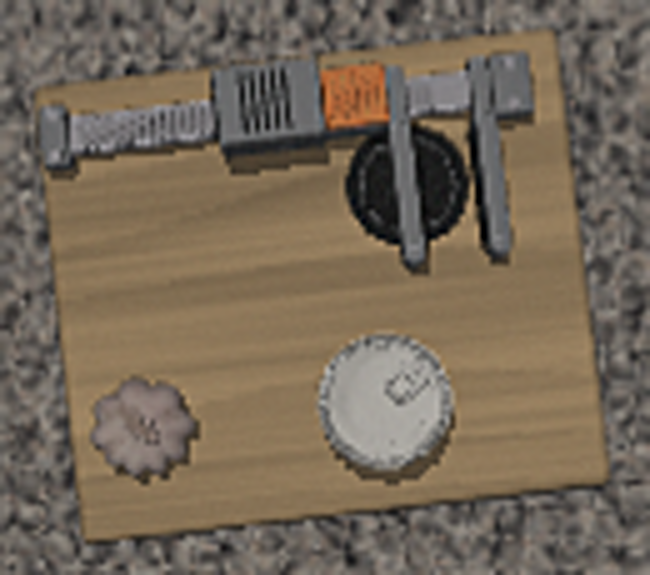

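The crop shows the silver lid with its ring at crop (387,405), the orange pad at (355,97) and the housing at (268,105). The sliding jaw arm runs (397,70)–(415,265) and the fixed arm runs (482,60)–(498,255). The black disc lies flat under the jaw. The silver tin is the one meant.

```bash
cat >> h.py <<'E'
def cw(c,u,v,z=None,o=(255,135),s=5): return world(c,(u+.5)/s-.5+o[0],(v+.5)/s-.5+o[1],z)
E
python3 - <<'E'
from h import *
np.set_printoptions(precision=1,suppress=True)
c=load('top')
P=[cw(c,u,v,18) for u,v in((38,92),(555,30),(607,485),(85,541))]
print(*P); o=np.mean(P,0); ex=(P[0]+P[1]-P[2]-P[3])[:2]; ey=(P[0]+P[3]-P[1]-P[2])[:2]
print('c',o,'len',np.linalg.norm(ex)/2,np.linalg.norm(ey)/2)
a=np.arctan2(ex[1],ex[0]); b=np.arctan2(-ey[0],ey[1]); y=(a*270+b*310)/580; print('yaw',a,b,y)
R=np.array([[np.cos(y),np.sin(y)],[-np.sin(y),np.cos(y)]])
def B(n,u,v,z=None):
    p=cw(c,u,v,z); print(n,'w',p,'board',R@(p[:2]-o[:2]), 'z',p[2]-18)
B('tin',387,400,76); B('tin depth',370,420); B('garlic',145,425,60)
B('disc d',440,190);B('disc d',370,190);B('disc',407,184,18)
B('padR',388,95,70);B('padL',322,100,63);B('pad d',355,97);B('pad d',380,95);B('pad d',330,97)
B('hous -y',320,80,80);B('hous +y',216,95,80);B('hous d',268,105)
B('jaw tip',404,255,54);B('jawface',425,258,54);B('fixed face',480,245,54)
B('endblock',58,125,44);B('endblockR',515,80,44)
d=world(c,155,285/1.25) 
for n,u,v in(('mug',561,203),('onion',547,267),('spice',240,182),('timer',239,238),('bk',293,294),('bk2',501,320),('pur',431,336)): print(n,world(c,u/1.25,v/1.25))
E
```

```text
[669.1 139.9  18. ] [ 701.4 -163.9   18. ] [ 434.6 -188.6   18. ] [406.4 114.2  18. ]
c [552.9 -24.6  18. ] len 265.94168608912565 304.791827683143
yaw 0.09488210798001677 0.09925892398507254 0.09722144067237416
tin w [483.7 -60.6  76. ] board [-72.3 -29.1] z 58.0
tin depth w [472.8 -51.   75.6] board [-82.3 -18.5] z 57.58385181531865
garlic w [472.1  75.3  60. ] board [-70.7 107.3] z 42.0
disc d w [606.9 -94.4  24.7] board [ 47.  -74.7] z 6.725049186467896
disc d w [608.4 -53.9  16.9] board [ 52.4 -34.5] z -1.1049497985551966
disc w [611.5 -75.5  18. ] board [ 53.4 -56.3] z 0.0
padR w [655.6 -64.   70. ] board [ 98.4 -49.2] z 52.0
padL w [654.4 -26.8  63. ] board [100.9 -12. ] z 45.0
pad d w [655.9 -45.5  62.7] board [100.5 -30.8] z 44.72500080338669
pad d w [656.3 -59.6  66.2] board [ 99.5 -44.8] z 48.15175484266611
pad d w [656.9 -31.3  58. ] board [102.9 -16.8] z 39.95433986036255
hous -y w [663.  -25.9  80. ] board [109.5 -12. ] z 62.0
hous +y w [655.4  32.4  80. ] board [107.6  46.8] z 62.0
hous d w [649.5   3.4  78.6] board [98.9 18.5] z 60.611125117273815
jaw tip w [566.5 -72.   54. ] board [  9.  -48.5] z 36.0
jawface w [564.6 -83.9  54. ] board [  6.  -60.1] z 36.0
fixed face w [ 571.6 -115.2   54. ] board [  9.9 -92. ] z 36.0
endblock w [645.4 125.2  44. ] board [106.6 140.1] z 26.0
endblockR w [ 667.6 -137.8   44. ] board [ 103.2 -123.7] z 26.0
mug [ 632.  -404.3   33.6]
onion [ 482.3 -357.7   69.6]
spice [679.1 324.8 106.5]
timer [558.4 338.4  61.9]
bk [429.9 215.2  57.8]
bk2 [ 364.6 -254.    50.5]
pur [331.7 -94.7  55.5]
```

Board origin is about (553,-25) with yaw 0.097. The jaw is open about 12 mm, the pad is at board (100,-31), and the tin is at board (-72,-29). I'll align the tool's x with the board's x and travel over.

servo_tool --commands '[[1,[0,0,0],[0,0,0.8]],[1,[0,0,0],[0,0,0.8]],[1,[0,0,0],[0,0,0.77]],[1,[0.032,-0.025,0],[0,0,0]],[1,[0.032,-0.025,0],[0,0,0]],[1,[0.032,-0.025,0],[0,0,0]],[1,[0.032,-0.025,0],[0,0,0]],[1,[0.032,-0.025,0],[0,0,0]],[1,[0.032,-0.025,0],[0,0,0]],[1,[0.032,-0.025,0],[0,0,0]]]'

```text
time_s: 0.93
eef_pos: [384.6, -296.6, 231.2]
ee_rot: [-0.0, 0.999, 0.048, -0.0]
force: [0.8, -1.8, -0.3]
grip_width: 0.003
grip_force: 0.0
```

servo_tool --commands '[[1,[0.032,-0.025,0],[0,0,0]],[1,[0.032,-0.025,0],[0,0,0]],[1,[0.032,-0.025,0],[0,0,0]],[1,[0.032,-0.025,0],[0,0,0]],[1,[0.032,-0.025,0],[0,0,0]],[1,[0.032,-0.025,0],[0,0,0]],[1,[0.032,-0.025,0],[0,0,0]],[1,[0,0,0],[0,0,0]]]'

```text
time_s: 1.6
eef_pos: [592.6, -97.6, 230.1]
ee_rot: [-0.001, 0.999, 0.051, 0.0]
force: [-0.6, 0.6, -0.4]
grip_width: -0.001
grip_force: 0.0
```

```bash
cat >> h.py <<'E'
Y=0.0972; O=np.array([552.9,-24.6]); RB=np.array([[np.cos(Y),np.sin(Y)],[-np.sin(Y),np.cos(Y)]])
def st():
    s=sense(); q=s['ee_rot']; p=s['eef_pos']
    print('t',round(s['time_s'],2),'board',np.round(RB@(p[:2]-O),1),'zb',round(p[2]-18,1),'q',np.round(q,4),'yaw',round(2*np.arctan2(q[2],q[1]),4),'F',np.round(np.r_[RB@s['force'][:2],s['force'][2]],1),'w',round(s['grip_width'],3),'j',np.round(s['joints'],2))
E
python3 -c "
from h import *
st()"
```

```text
t 1.6 board [ 32.4 -76.5] zb 212.1 q [-9.000e-04  9.987e-01  5.100e-02  0.000e+00] yaw 0.102 F [-0.5  0.7 -0.4] w -0.001 j [-0.36  0.48  1.26  0.    1.4   1.11]
```

servo_tool --commands '[[1,[0.023,-0.016,0],[0,0,0]],[1,[0.023,-0.016,0],[0,0,0]],[1,[0.022,-0.016,0],[0,0,0.04]],[1,[0,0,0.035],[0,0,0]],[1,[0,0,0.035],[0,0,0]],[1,[0,0,0.035],[0,0,0]],[1,[0,0,0.032],[0,0,0]],[1,[0,0,0],[0,0,0]],[1,[0,0,0],[0,0,0]]]'

```text
time_s: 2.35
eef_pos: [652.1, -48.3, 93.7]
ee_rot: [-0.0, 0.999, 0.046, -0.001]
force: [-0.3, 0.4, 0.5]
grip_width: -0.003
grip_force: 0.0
```

```bash
python3 -c "
from h import *
st(); save(snap('scene'),'s1.png',(230,150,390,270),5)"
```

```text
t 2.35 board [ 96.4 -33.2] zb 75.7 q [-4.000e-04  9.989e-01  4.610e-02 -1.300e-03] yaw 0.0922 F [-0.2  0.5  0.5] w -0.003 j [-0.25  0.72  1.23 -0.    1.2   1.23]
```

View pics/s1.png

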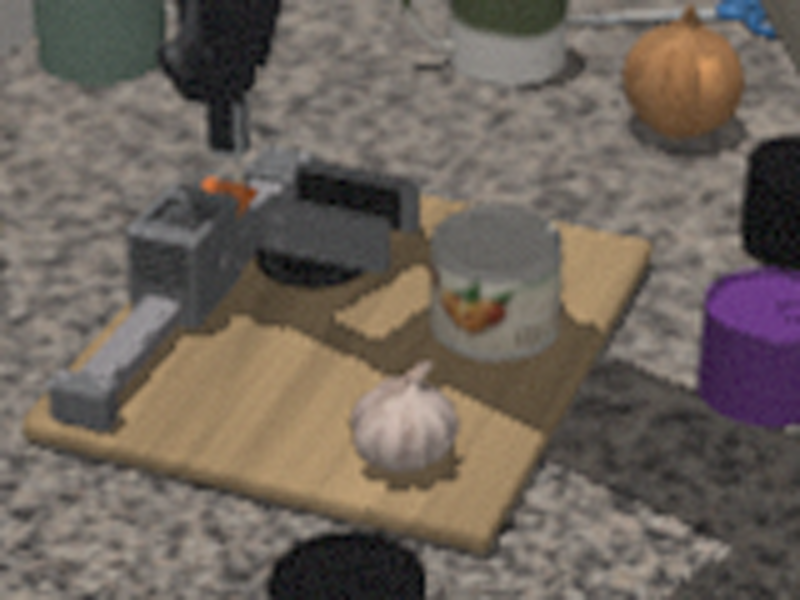

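The fingertips at crop (228,148) hang above the orange pad at (230,190). I'll shift slightly and press down.

servo_tool --commands '[[1,[0.003,-0.003,0.008],[0,0,0]],[1,[0,0,0.008],[0,0,0]],[1,[0,0,0.006],[0,0,0]],[1,[0,0,0.005],[0,0,0]],[1,[0,0,0.004],[0,0,0]],[1,[0,0,0.002],[0,0,0]],[1,[0,0,0],[0,0,0]]]'

```text
time_s: 2.98
eef_pos: [655.4, -45.3, 61.3]
ee_rot: [0.0, 0.999, 0.046, 0.0]
force: [-1.0, -1.5, 3.0]
grip_width: -0.0
grip_force: 1.4
```

```bash
python3 -c "
from h import *
st()"
```

```text
t 2.98 board [100.  -30.5] zb 43.3 q [2.000e-04 9.989e-01 4.610e-02 0.000e+00] yaw 0.0923 F [-1.1 -1.4  3. ] w -0.0 j [-0.25  0.76  1.25 -0.    1.14  1.23]
```

servo_tool --commands '[[1,[0,0,0.002],[0,0,0]],[1,[0,0,0.0015],[0,0,0]],[1,[0,0,0.001],[0,0,0]],[1,[0,0,0],[0,0,0]]]'

```text
time_s: 3.32
eef_pos: [655.7, -45.2, 57.3]
ee_rot: [0.0, 0.999, 0.046, 0.001]
force: [-0.9, -3.0, 5.2]
grip_width: -0.001
grip_force: 2.7
```

servo_tool --commands '[[1,[0,-0.002,0.001],[0,0,0]],[1,[0,-0.004,0],[0,0,0]],[1,[0,-0.004,0],[0,0,0]],[1,[0,-0.004,0],[0,0,0]],[1,[0,-0.004,0],[0,0,0]],[1,[0,-0.004,0],[0,0,0]],[1,[0,0,0],[0,0,0]]]'

```text
time_s: 3.9
eef_pos: [653.5, -22.5, 57.0]
ee_rot: [0.0, 0.999, 0.046, 0.0]
force: [-3.6, 1.0, 10.3]
grip_width: -0.0
grip_force: 5.0
```

```bash
python3 -c "
from h import *
st()
c=snap('top')
im=np.array(c['pixels']).astype(int); m=(im[...,0]>150)&(im[...,2]<90)&(im[...,0]-im[...,1]>60)
m[:, :250]=0; m[:,400:]=0; m[:130]=0;m[180:]=0
print(np.argwhere(m).mean(0) if m.any() else None,m.sum())
save(c,'t2.png',(255,135,385,250),5)"
```

```text
t 3.9 board [100.4  -7.7] zb 39.0 q [1.000e-04 9.989e-01 4.650e-02 5.000e-04] yaw 0.093 F [-3.5  1.4 10.3] w -0.0 j [-0.21  0.76  1.26  0.    1.12  1.26]
None 0
```

View pics/t2.png

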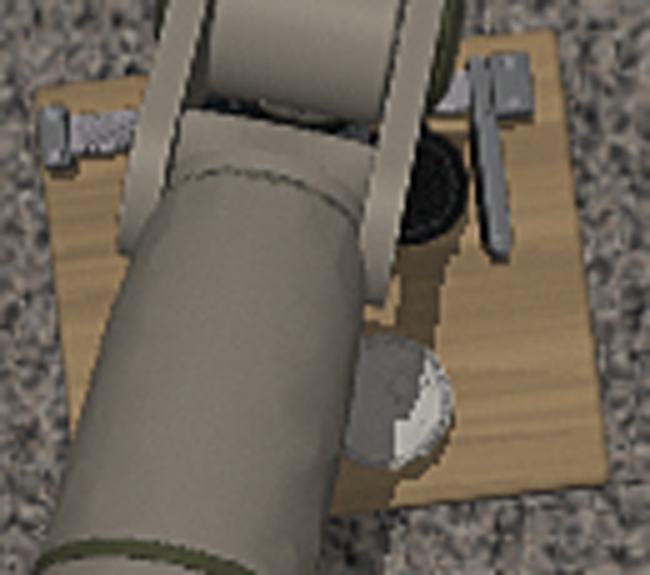

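The sliding arm has left its old place at crop (400,200), so the jaw is moving. I'll keep pushing.

servo_tool --commands '[[1,[0,-0.005,0],[0,0,0]],[1,[0,-0.005,0],[0,0,0]],[1,[0,-0.005,0],[0,0,0]],[1,[0,-0.005,0],[0,0,0]],[1,[0,-0.005,0],[0,0,0]],[1,[0,-0.005,0],[0,0,0]],[1,[0,-0.005,0],[0,0,0]],[1,[0,-0.005,0],[0,0,0]],[1,[0,-0.005,0],[0,0,0]],[1,[0,-0.005,0],[0,0,0]]]'

```text
time_s: 4.78
eef_pos: [648.7, 26.7, 56.9]
ee_rot: [0.0, 0.999, 0.046, 0.0]
force: [-5.5, -3.0, 10.4]
grip_width: 0.001
grip_force: 5.5
```

servo_tool --commands '[[1,[0,-0.003,0],[0,0,0]],[1,[0,-0.003,0],[0,0,0]],[1,[0,0,0],[0,0,0]]]'

```text
time_s: 5.03
eef_pos: [648.1, 33.2, 56.9]
ee_rot: [0.0, 0.999, 0.047, 0.0]
force: [-5.8, 1.3, 11.0]
grip_width: -0.001
grip_force: 5.5
```

```bash
python3 -c "
from h import *
st()"
```

```text
t 5.03 board [100.3  48.3] zb 38.9 q [0.000e+00 9.989e-01 4.650e-02 1.000e-04] yaw 0.0931 F [-5.7  1.8 11. ] w -0.001 j [-0.13  0.75  1.28 -0.    1.11  1.35]
```

Now in small steps until the end stop shows as a force.

servo_tool --commands '[[1,[0,-0.002,0],[0,0,0]],[1,[0,-0.002,0],[0,0,0]],[1,[0,-0.002,0],[0,0,0]],[1,[0,-0.002,0],[0,0,0]],[1,[0,0,0],[0,0,0]]]'

```text
time_s: 5.45
eef_pos: [648.0, 40.1, 57.1]
ee_rot: [0.001, 0.999, 0.046, 0.001]
force: [-1.7, -4.0, 10.5]
grip_width: -0.0
grip_force: 4.8
```

servo_tool --commands '[[1,[0,-0.0015,0],[0,0,0]],[1,[0,-0.0015,0],[0,0,0]],[1,[0,-0.0015,0],[0,0,0]],[1,[0,0,0],[0,0,0]]]'

```text
time_s: 5.78
eef_pos: [648.1, 43.8, 57.2]
ee_rot: [0.001, 0.999, 0.046, 0.002]
force: [0.4, -8.7, 8.3]
grip_width: 0.001
grip_force: 6.7
```

servo_tool --commands '[[1,[0,-0.002,0],[0,0,0]],[1,[0,-0.002,0],[0,0,0]],[1,[0,0,0],[0,0,0]],[1,[0,0,0],[0,0,0]]]'

```text
time_s: 6.12
eef_pos: [648.1, 44.0, 57.3]
ee_rot: [0.004, 0.999, 0.046, 0.002]
force: [-0.3, -24.9, 7.6]
grip_width: -0.002
grip_force: 14.3
```

End stop reached: no more motion, 25 N. I'll unload, lift and go to the near side of the tin.

servo_tool --commands '[[1,[0,0.002,0],[0,0,0]],[1,[0,0.002,0],[0,0,0]],[1,[0,0,-0.006],[0,0,0]],[1,[0,0,-0.015],[0,0,0]],[1,[0,0,-0.03],[0,0,0]],[1,[0,0,-0.035],[0,0,0]],[1,[0,0,-0.035],[0,0,0]],[1,[-0.035,0.013,0],[0,0,0]],[1,[-0.035,0.013,0],[0,0,0]],[1,[-0.035,0.013,0],[0,0,0]]]'

```text
time_s: 6.95
eef_pos: [544.6, -3.2, 176.6]
ee_rot: [-0.0, 0.999, 0.047, 0.0]
force: [0.6, -1.4, -0.1]
grip_width: -0.002
grip_force: 0.0
```

servo_tool --commands '[[0.3,[-0.035,0.013,0],[0,0,0]],[0.3,[-0.035,0.013,0],[0,0,0]],[0.3,[-0.035,0.013,0],[0,0,0]],[0.3,[-0.03,0.008,0],[0,0,0]],[0.3,[0,0,0],[0,0,0]],[0.3,[0,0,0],[0,0,0]]]'

```text
time_s: 7.45
eef_pos: [415.4, -62.7, 177.0]
ee_rot: [-0.0, 0.999, 0.045, 0.0]
force: [0.2, 0.4, -0.1]
grip_width: 0.348
grip_force: 0.0
```

```bash
python3 -c "
from h import *
st()
c=snap('top'); d=snap('scene')
im=cv2.cvtColor(np.hstack([cv2.resize(c['pixels'][135:250,255:385],None,fx=4,fy=4)[:400],cv2.resize(d['pixels'][150:270,230:390],None,fx=3,fy=3)[:360].repeat(1,0) if 0 else cv2.resize(d['pixels'][150:270,250:342],(276,400))]),cv2.COLOR_RGB2BGR); cv2.imwrite('pics/t3.png',im)"
```

```text
t 7.45 board [-140.5  -24.6] zb 159.0 q [-2.00e-04  9.99e-01  4.53e-02  3.00e-04] yaw 0.0907 F [ 0.3  0.4 -0.1] w 0.348 j [-0.43  0.14  1.87  0.    1.13  1.05]
```

View pics/t3.png

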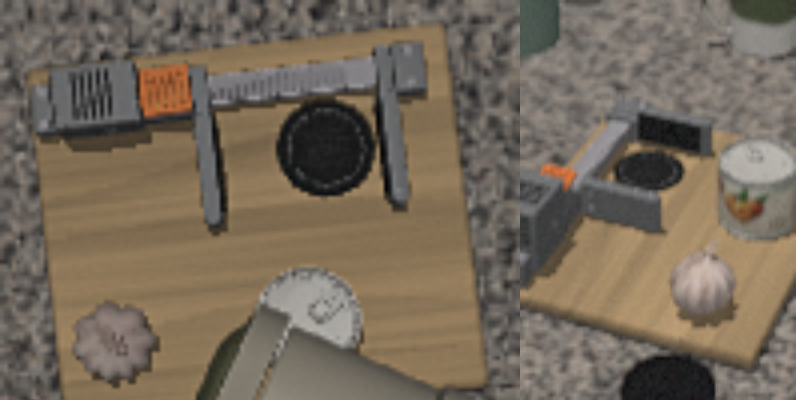

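The jaw is fully open and the disc at crop (327,147) marks the spot for the tin, which is still at about (310,310). I'll line up behind the tin and descend.

servo_tool --commands '[[0.4,[0,0.0044,0.03],[0,0,-0.06]],[0.4,[0,0,0.035],[0,0,0]],[0.4,[0,0,0.035],[0,0,0]],[0.4,[0,0,0.025],[0,0,0]],[0.4,[0,0,0.014],[0,0,0]],[0.4,[0,0,0],[0,0,0]]]'

```text
time_s: 8.05
eef_pos: [415.6, -65.9, 35.0]
ee_rot: [-0.001, 0.999, 0.05, -0.002]
force: [-1.2, 0.2, -0.6]
grip_width: 0.302
grip_force: 0.0
```

```bash
python3 -c "
from h import *
st()"
```

```text
t 8.05 board [-140.7  -27.8] zb 17.0 q [-0.0014  0.9988  0.0498 -0.0025] yaw 0.0997 F [-1.1  0.4 -0.6] w 0.302 j [-0.44  0.38  2.01  0.    0.75  1.03]
```

servo_tool --commands '[[0.4,[0.006,0,0],[0,0,0]],[0.4,[0.006,0,0],[0,0,0]],[0.4,[0.004,0,0],[0,0,0]],[0.4,[0.003,0,0],[0,0,0]],[0.4,[0.003,0,0],[0,0,0]],[0.4,[0.003,0,0],[0,0,0]],[0.4,[0.003,0,0],[0,0,0]],[0.4,[0.004,0.001,0],[0,0,0]],[0.4,[0.004,0.001,0],[0,0,0]],[0.4,[0.004,0.001,0],[0,0,0]]]'

```text
time_s: 8.88
eef_pos: [456.8, -66.1, 37.8]
ee_rot: [-0.0, 0.999, 0.049, -0.0]
force: [-2.7, 0.2, 1.9]
grip_width: 0.301
grip_force: 1.0
```

servo_tool --commands '[[0.4,[0.004,0.001,0],[0,0,0]],[0.4,[0.005,0.00125,0],[0,0,0]],[0.4,[0.005,0.00125,0],[0,0,0]],[0.4,[0.005,0.00125,0],[0,0,0]],[0.4,[0.005,0.00125,0],[0,0,0]],[0.4,[0.005,0.00125,0],[0,0,0]],[0.4,[0.005,0.00125,0],[0,0,0]],[0.4,[0.005,0.00125,0],[0,0,0]],[0.4,[0,0,0],[0,0,0]]]'

```text
time_s: 9.63
eef_pos: [497.3, -72.2, 37.9]
ee_rot: [0.0, 0.999, 0.049, 0.001]
force: [0.1, 0.2, -0.2]
grip_width: 0.3
grip_force: 0.0
```

```bash
python3 -c "
from h import *
st(); d=snap('scene'); save(d,'s4.png',(230,150,390,270),5)"
```

```text
t 9.63 board [-59.9 -41.9] zb 19.9 q [2.000e-04 9.988e-01 4.930e-02 6.000e-04] yaw 0.0987 F [ 0.1  0.2 -0.2] w 0.3 j [-0.38  0.51  1.78  0.    0.85  1.09]
```

View pics/s4.png

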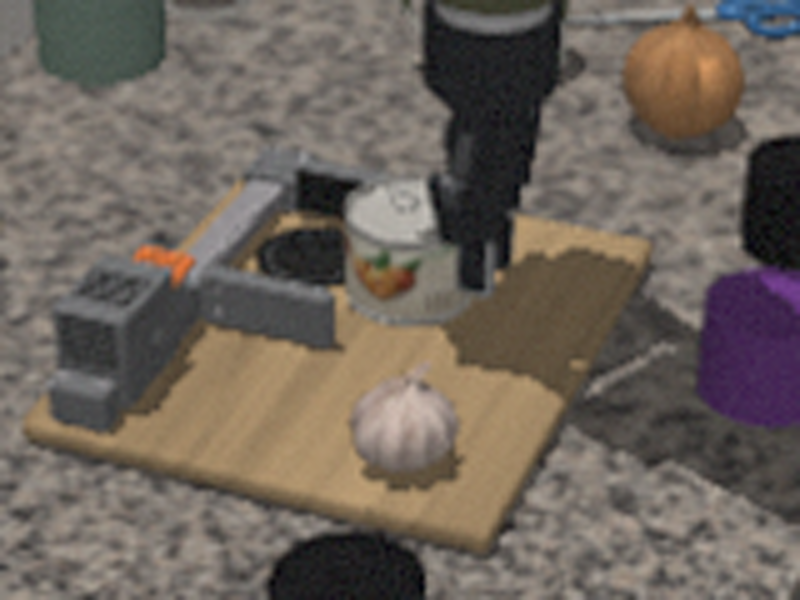

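The tin at crop (405,255) moves along standing upright in front of the fingers. Continuing.

servo_tool --commands '[[0.4,[0.005,0.0014,0],[0,0,0]],[0.4,[0.005,0.0014,0],[0,0,0]],[0.4,[0.005,0.0014,0],[0,0,0]],[0.4,[0.005,0.0014,0],[0,0,0]],[0.4,[0.005,0.0014,0],[0,0,0]],[0.4,[0.005,0.0014,0],[0,0,0]],[0.4,[0.005,0.0014,0],[0,0,0]],[0.4,[0.005,0.0014,0],[0,0,0]],[0.4,[0.005,0.0014,0],[0,0,0]],[0.4,[0.005,0.0014,0],[0,0,0]]]'

```text
time_s: 10.52
eef_pos: [547.9, -81.0, 37.8]
ee_rot: [0.0, 0.999, 0.049, 0.0]
force: [-0.5, -0.2, 0.2]
grip_width: 0.302
grip_force: 0.4
```

servo_tool --commands '[[0.4,[0.003,0,0],[0,0,0]],[0.4,[0.003,0,0],[0,0,0]],[0.4,[0,0,0],[0,0,0]]]'

```text
time_s: 10.77
eef_pos: [553.9, -80.3, 37.8]
ee_rot: [0.0, 0.999, 0.049, 0.0]
force: [0.2, 0.1, -0.4]
grip_width: 0.3
grip_force: 0.0
```

Run:
```python
from h import *
st(); d=snap('scene')
# tin lid centre from depth points at board z~58
H,W=d['z_map'].shape; P=[]
for v in range(170,230):
    for u in range(270,340):
        if d['z_map'][v,u]>0:
            p=world(d,u,v); b=RB@(p[:2]-O)
            if 73<p[2]<78 and -10<b[0]<110 and -110<b[1]<0 : P.append(b)
P=np.array(P); print(len(P),P.min(0),P.max(0),P.mean(0))
```

```text
t 10.77 board [ -4.4 -55.5] zb 19.8 q [1.000e-04 9.988e-01 4.940e-02 3.000e-04] yaw 0.0988 F [ 0.2  0.  -0.4] w 0.3 j [-0.35  0.61  1.6   0.    0.93  1.12]
154 [ -8.19685245 -91.21866114] [ 79.27646502 -17.63907633] [ 50.67369135 -51.13035545]
```

servo_tool --commands '[[0.4,[0.002,0,0],[0,0,0]],[0.4,[0.002,0,0],[0,0,0]],[0.4,[0.002,0,0],[0,0,0]],[0.4,[0.001,0,0],[0,0,0]],[0.4,[0,0,0],[0,0,0]]]'

```text
time_s: 11.23
eef_pos: [560.6, -79.6, 37.8]
ee_rot: [0.0, 0.999, 0.049, 0.0]
force: [-0.2, 0.0, -0.6]
grip_width: 0.301
grip_force: 0.0
```

servo_tool --commands '[[0.4,[0.001,0,0],[0,0,0]],[0.4,[0.001,0,0],[0,0,0]],[0.4,[0,0,0],[0,0,0]]]'

```text
time_s: 11.48
eef_pos: [562.5, -79.4, 37.8]
ee_rot: [0.0, 0.999, 0.049, 0.0]
force: [0.1, 0.1, 0.3]
grip_width: 0.3
grip_force: 0.1
```

servo_tool --commands '[[0.4,[0.001,0,0],[0,0,0]],[0.4,[0.001,0,0],[0,0,0]],[0.4,[0,0,0],[0,0,0]]]'

```text
time_s: 11.73
eef_pos: [564.5, -79.2, 37.8]
ee_rot: [0.0, 0.999, 0.049, 0.0]
force: [-0.4, -0.2, -0.8]
grip_width: 0.3
grip_force: 0.1
```

servo_tool --commands '[[0.4,[0.001,0,0],[0,0,0]],[0.4,[0.001,0,0],[0,0,0]],[0.4,[0,0,0],[0,0,0]]]'

```text
time_s: 11.98
eef_pos: [566.1, -79.0, 37.8]
ee_rot: [-0.0, 0.999, 0.049, -0.0]
force: [-3.1, -0.5, 0.9]
grip_width: 0.299
grip_force: 1.5
```

servo_tool --commands '[[0.4,[0.001,0,0],[0,0,0]],[0.4,[0.001,0,0],[0,0,0]],[0.4,[0,0,0],[0,0,0]]]'

```text
time_s: 12.23
eef_pos: [566.3, -78.9, 37.7]
ee_rot: [-0.0, 0.999, 0.05, -0.003]
force: [-15.9, -1.9, 9.3]
grip_width: 0.298
grip_force: 7.0
```

Run:
```python
from h import *
st()
```

```text
t 12.23 board [  8.  -55.3] zb 19.7 q [-3.000e-04  9.988e-01  4.960e-02 -2.900e-03] yaw 0.0992 F [-16.   -0.3   9.3] w 0.298 j [-0.34  0.63  1.55 -0.    0.96  1.13]
```

The tin meets the bar (16 N at standstill). Backing off, lifting and going round to the housing's outer end.

servo_tool --commands '[[0.4,[-0.004,0,0],[0,0,0]],[0.4,[-0.01,0,0],[0,0,0]],[0.4,[-0.025,0,0],[0,0,0]],[0.4,[0,0,-0.035],[0,0,0]],[0.4,[0,0,-0.035],[0,0,0]],[0.4,[0,0,-0.035],[0,0,0]],[1,[0.016,-0.027,0],[0,0,0]],[1,[0.016,-0.027,0],[0,0,0]],[1,[0.016,-0.027,0],[0,0,0]],[1,[0.016,-0.027,0],[0,0,0]]]'

```text
time_s: 13.07
eef_pos: [583.3, 32.5, 143.2]
ee_rot: [-0.0, 0.999, 0.049, 0.001]
force: [0.5, -0.5, 0.0]
grip_width: 0.002
grip_force: 0.0
```

servo_tool --commands '[[1,[0.016,-0.027,0],[0,0,0]],[1,[0.016,-0.027,0],[0,0,0]],[1,[0.016,-0.027,0],[0,0,0]],[1,[0.016,-0.027,0],[0,0,0]],[1,[0,-0.006,0],[0,0,0]],[1,[0,0,0],[0,0,0]],[1,[0,0,0],[0,0,0]]]'

```text
time_s: 13.65
eef_pos: [634.8, 150.7, 142.6]
ee_rot: [0.0, 0.999, 0.05, -0.0]
force: [-1.0, 0.1, 0.4]
grip_width: -0.002
grip_force: 0.0
```

Run:
```python
from h import *
st()
```

```text
t 13.65 board [ 98.6 166.5] zb 124.6 q [ 1.000e-04  9.988e-01  4.960e-02 -0.000e+00] yaw 0.0992 F [-1.   0.2  0.4] w -0.002 j [ 0.05  0.67  1.19 -0.    1.29  1.53]
```

servo_tool --commands '[[1,[0.001,0,0.03],[0,0,0]],[1,[0,0,0.03],[0,0,0]],[1,[0,0,0.019],[0,0,0]],[1,[0,0.006,0],[0,0,0]],[1,[0,0.006,0],[0,0,0]],[1,[0,0.004,0],[0,0,0]],[1,[0,0.004,0],[0,0,0]],[1,[0,0.004,0],[0,0,0]],[1,[0,0.004,0],[0,0,0]],[1,[0,0,0],[0,0,0]]]'

```text
time_s: 14.48
eef_pos: [639.4, 122.4, 65.1]
ee_rot: [0.0, 0.999, 0.049, 0.001]
force: [0.3, -0.8, 0.3]
grip_width: 0.002
grip_force: 0.0
```

servo_tool --commands '[[1,[0,0.004,0],[0,0,0]],[1,[0,0.004,0],[0,0,0]],[1,[0,0.004,0],[0,0,0]],[1,[0,0.004,0],[0,0,0]],[1,[0,0,0],[0,0,0]]]'

```text
time_s: 14.9
eef_pos: [640.6, 106.9, 64.4]
ee_rot: [-0.0, 0.999, 0.049, 0.0]
force: [0.1, 2.6, 1.6]
grip_width: -0.003
grip_force: 0.9
```

Run:
```python
from h import *
st()
d=snap('scene'); save(d,'s5.png',(230,150,390,270),5)
```

```text
t 14.9 board [100.  122.4] zb 46.4 q [-1.000e-04  9.988e-01  4.930e-02  5.000e-04] yaw 0.0986 F [0.3 2.5 1.6] w -0.003 j [-0.01  0.74  1.27  0.    1.13  1.46]
```

View pics/s5.png

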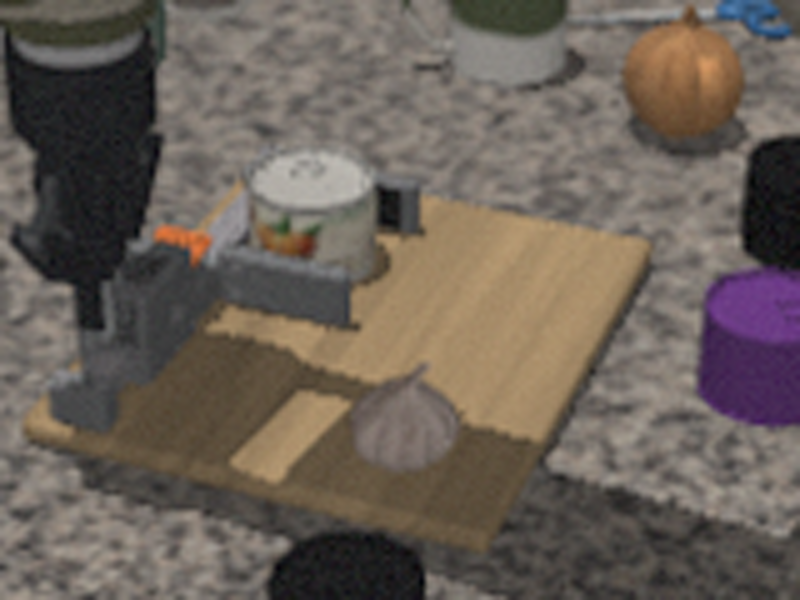

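The finger presses the housing end at crop (95,320). The jaw at (285,285) is closing on the tin at (310,215), which stands against the bar. I'll go on slowly.

servo_tool --commands '[[1,[0,0.003,0],[0,0,0]],[1,[0,0.003,0],[0,0,0]],[1,[0,0.002,0],[0,0,0]],[1,[0,0.002,0],[0,0,0]],[1,[0,0,0],[0,0,0]]]'

```text
time_s: 15.37
eef_pos: [641.4, 97.1, 63.9]
ee_rot: [-0.0, 0.999, 0.049, 0.0]
force: [-0.3, 3.0, 2.3]
grip_width: -0.004
grip_force: 1.4
```

servo_tool --commands '[[1,[0,0.0015,0],[0,0,0]],[1,[0,0.0015,0],[0,0,0]],[1,[0,0,0],[0,0,0]]]'

```text
time_s: 15.62
eef_pos: [641.6, 94.5, 64.0]
ee_rot: [-0.0, 0.999, 0.049, 0.0]
force: [-0.2, 4.9, 2.1]
grip_width: -0.002
grip_force: 2.5
```

servo_tool --commands '[[1,[0,0.0015,0],[0,0,0]],[1,[0,0.0015,0],[0,0,0]],[1,[0,0,0],[0,0,0]]]'

```text
time_s: 15.87
eef_pos: [641.9, 91.3, 63.9]
ee_rot: [-0.0, 0.999, 0.049, 0.0]
force: [-0.6, 3.3, 3.3]
grip_width: 0.001
grip_force: 2.0
```

servo_tool --commands '[[1,[0,0.001,0],[0,0,0]],[1,[0,0.001,0],[0,0,0]],[1,[0,0.001,0],[0,0,0]],[1,[0,0,0],[0,0,0]]]'

```text
time_s: 16.2
eef_pos: [642.0, 90.5, 63.9]
ee_rot: [-0.002, 0.999, 0.05, 0.0]
force: [-0.4, 14.8, 3.1]
grip_width: -0.002
grip_force: 7.1
```

servo_tool --commands '[[1,[0,0.001,0],[0,0,0]],[1,[0,0.001,0],[0,0,0]],[1,[0,0,0],[0,0,0]]]'

```text
time_s: 16.45
eef_pos: [642.0, 90.2, 64.0]
ee_rot: [-0.003, 0.999, 0.05, 0.0]
force: [0.2, 21.9, 2.9]
grip_width: -0.001
grip_force: 11.1
```

servo_tool --commands '[[1,[0,0.001,0],[0,0,0]],[1,[0,0.001,0],[0,0,0]],[1,[0,0,0],[0,0,0]]]'

```text
time_s: 16.7
eef_pos: [642.0, 90.0, 64.0]
ee_rot: [-0.004, 0.999, 0.05, 0.0]
force: [-0.4, 29.8, 4.4]
grip_width: -0.0
grip_force: 15.2
```

Resistance is rising steeply to 30 N with no motion, so the tin is clamped. Backing off to check.

servo_tool --commands '[[1,[0,-0.003,0],[0,0,0]],[1,[0,-0.005,0],[0,0,0]],[1,[0,-0.015,0],[0,0,0]],[1,[0,-0.02,-0.01],[0,0,0]],[1,[0,0,-0.035],[0,0,0]],[1,[0,0,-0.035],[0,0,0]],[1,[-0.03,-0.025,-0.01],[0,0,0]],[1,[-0.03,-0.025,-0.01],[0,0,0]],[1,[-0.03,-0.025,0],[0,0,0]],[1,[0,0,0],[0,0,0]]]'

```text
time_s: 17.53
eef_pos: [536.5, 196.2, 164.2]
ee_rot: [0.0, 0.999, 0.051, -0.001]
force: [0.4, -0.3, 0.4]
grip_width: -0.0
grip_force: 0.0
```

Run:
```python
from h import *
st()
c=snap('top'); save(c,'t6.png',(255,135,385,250),5)
```

```text
t 17.53 board [  5.1 221.4] zb 146.2 q [ 0.      0.9987  0.0512 -0.0012] yaw 0.1024 F [ 0.4 -0.4  0.4] w -0.0 j [0.15 0.47 1.45 0.   1.22 1.61]
```

View pics/t6.png

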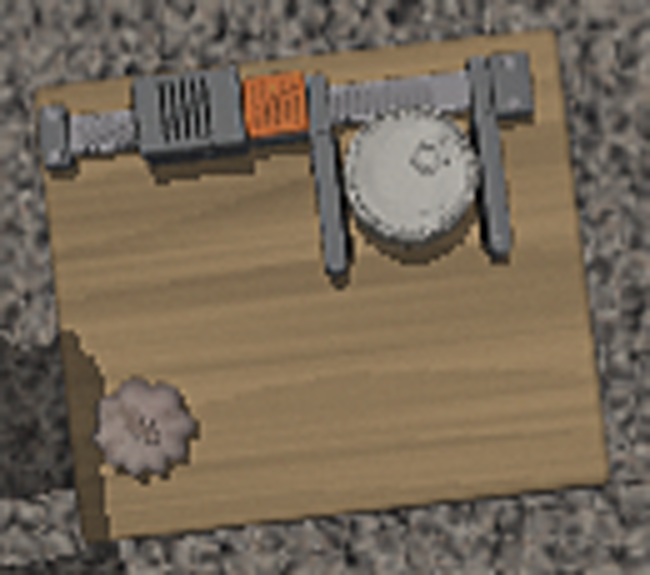

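The tin at crop (412,172) stands against the bar between both jaw faces, and the garlic is untouched. A quick check of the numbers, then hand in if they agree.

Run:
```python
from h import *
c=load('top'); B=lambda u,v,z: RB@(cw(c,u,v,z)[:2]-O)
t=B(412,175,76); e=B(136,95,80)
print('tin',t,'housing end',e)
if abs(t[0]-51)<7 and abs(t[1]+57)<7: print(finish_job())
```

```text
tin [ 51.06754594 -57.17539559] housing end [112.6375514   91.25278466]
the job is handed in; nothing more can be done
None
```

The tin is standing on the board, touching the bar and clamped between the two jaws. I pressed the release pad, pushed the jaw fully back, slid the tin in, closed the jaw on it and handed the job in at about 17.5 s; I have not seen the judge's result.

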